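Clear a cup off the roll holder and hold its tension arm open

TASK

The paper-roll holder needs a new roll, but an espresso cup was left standing on its plate, in the way of the sprung tension arm. Lift the cup off and set it down gently, upright, on the clear part of the steel tray next to it, then with the fingers push the tension arm (it has an upright thumb tab at its free end) away from the round hub, past its click, and keep it pushed back so that a colleague can drop the roll in: finish while holding it there, without letting go. Do not push the arm back while the cup is still on the holder, and leave the other things alone.

Things in the scene. Friction and masses are not known exactly. Their poses are not given: they have to be found in the camera images.
- roll_holder: fixed paper-roll holder left or right of the tray: steel plate 12 mm thick (its x -130..130, y -150..100 mm), z up, origin on its underside. On it, heights over the counter: black round hub 42 mm thick, 74 high, at (-20, 45), flange 72 mm; pivot post of the tension arm at (80, 0), 62 high; black pawl housing 34 x 30, 58 high, at (80, 71); rubber pin 12 thick, 57 high, at (55, -75)
- pivot_axis (a point): point on the vertical pivot axis of the tension arm, at (80, 0, 46) mm in the holder's frame; axes as the holder's
- tension_arm (a joint): angle of the tension arm, rad: 0 = at rest, kept there by a spring; grows as its free end is pushed away from the hub, anticlockwise from above (from the holder's -x towards its -y); stop at 0.95. A sprung pawl rides over a tooth from 0.26 to 0.64 (top at 0.45) and drops behind it: the click. It does not latch: let go, the arm springs back to 0. Pushing at the tab takes 2 to 7 N
- push_pad (a point): middle of the hub-side face of the black thumb tab on the arm's free end, 180 mm from the pivot axis, 85 mm over the counter. Tab 30 mm wide along the arm, 8 thick, 40 to 100 high. Turns with the arm: y points out of the face to the hub side (push along -y), x along the arm to the pivot. The arm is a bar 12 wide, 40 to 52 high, with an upright roller (18 thick, 20 to 95 high) 110 mm from the pivot
- espresso_cup: loose brown espresso cup, 64 mm across, 50 mm high, about 0.1 kg, on the holder's plate on the side that the arm swings to. Origin on its underside in the middle of its overall length of 87 mm: the round body is centred at y = +12 mm, the handle sticks out to y = -43 mm and starts pointing away from the arm; z up
- cup_handle (a point): middle of the cup's handle, at (0, -35, 35) mm in the cup's frame and with its axes; handle 14 mm wide along x, from y = -43 to -26 mm, its top 48 mm and lower end 16 mm above the cup's underside; pinch it from above across x, a finger on either side
- cup_tray: fixed pressed-steel tray 330 x 138 mm, 21 mm high with a sloping rim; floor 3 mm above the counter, flat for x -120..130, y -46..46 mm. Origin at the centre of its underside, long side along x (far end +x), z up. A steel dosing cup stands on its far half; the near half is clear
- tray_clear (a point): a point on the tray's floor in the middle of the clear half, at (-65, 0, 3) mm in the tray's frame; axes as the tray's. The cup's origin may be put here, with its handle to the tray's -y side or -x end.
- dosing_cup: straight-sided steel dosing cup with a handle, 50 mm high, 62 mm across, on the far half of the tray; leave alone. Origin on its underside
- new_roll: the new paper roll, white, upright, 228 mm high, about 100 mm across, at the back; leave alone. Origin on its underside
- jug: steel milk jug, 112 mm high, 125 x 84 mm, at the left; leave alone. Origin on its underside
- spoon: teaspoon 130 mm long, 11 mm high, lying near the front between holder and tray; leave alone. Origin on its underside
- marker: marker pen 135 mm long, 17 mm thick, lying at the left front; leave alone. Origin on its underside
Not all that is in view belongs to the job. Leave any green look-alike of the espresso_cup alone.

How it is judged:
By the outcome, as a careful person would: the job done as asked, in the order asked, and still so for the second after the job is handed in, while the arm keeps its last pose, push and grip.
It also fails if it takes over 58 s, if anything falls off the work surface, if the arm or the gripper's body presses on something with over 40 N, if the wrist force passes 120 N, or if a joint passes its speed limit or range.

ROBOT

A 6-joint arm with a two-finger parallel gripper is mounted at the origin on a cart in front of the work surface, level with it; the furniture and walls round the work are solid. World frame = base frame: x ahead of the robot, y to its left, z up, the work surface at z = 0. Lengths are in m, angles in rad, forces in N, time in s.
With the tool pointing down it reaches from about 0.35 to 0.85 m from the base axis. Payload 8.1 kg.
Tool frame: the origin (TCP) lies on the mounting face of the last link; the fingertips stand 186 mm ahead of it and the grasp point (between the pads) lies 167 mm ahead of it; z points along the fingers, y is the line along which they close (so a half turn about z gives the same grasp; the last joint's range is limited). The gripper opens to 93 mm and grips with 3 to 60 N. Pads are 15 mm wide; open, the fingers measure 128 mm over their backs; the gripper's body (75 mm by 188 mm) begins 65 mm behind the grasp point.
Start: joints at [-1.36, 0.13, 1.488, -0, 1.523, -0.085], TCP at [0.175, -0.574, 0.405] pointing down, gripper open.
Joint ranges: [-2.96, 2.96], [-0.89, 2.26], [0.02, 2.5], [-1.34, 4.48], [0, 2.73], [-2.66, 2.66]. Speed limits (rad/s): [2.39, 2.39, 2.79, 3.14, 3.14, 3.14].

INTERFACE

Orientations are given as a rotation vector (axis times angle).
In Python, from plant import * gives the robot as it stands. The module is installed in compiled form; this text tells all that it offers.
- The arm moves only by the tool arm_command, never from a script. Its argument "increments" is a list of rows, each a list of 6 numbers: the shift along the tool's x, y, z in units of 0.2 m (1.0 is 0.2 m), then the turn, a rotation vector about the tool's x, y, z in units of pi rad (1.0 is pi rad). A call has exactly 5 rows; each row is the pose to reach, as a shift and turn from the pose commanded when the call began, along the tool's axes at that moment, turning the shorter way round; what a row does not reach only later rows make up. A row lasts 1/8 s, in which the tool goes at most 62.5 mm and 10.7 degrees, less where a joint would pass 70% of its speed; a pose out of reach is approached as far as the arm can. A call with a number of a shift or a turn outside -1 to 1 is refused whole. A call with a gripper value outside its range is refused whole. "fingers" is the closure, from -1 (fully open) to 1 (shut), set as the call begins (left out, the last holds). The fingers move at their own pace and stop on an object; "force" is the grip in N (left out, the last holds). Time passes only in rows, so rows that repeat a pose let the fingers close, or fill a call up. It gives the time, the measured TCP pose, the force, the opening and the grip force at its end, in the units of the state.
- read_state(): the state, without advancing time (a new reading comes with each control period).
- read_camera(name): name is "side" or "top" or "wrist"; returns a dict with "image" (400x640x3 uint8, red, green, blue), "fx", "fy", "cx", "cy" (pixels), "T" (4x4, takes a point from camera to world coordinates). Camera axes: x right, y down, z forward; pixel columns grow to the right and rows downward; lengths in m; the calibration is good to about 2 mm. A picture is of the moment at which its call begins. There is no depth.
- close_job(): hands the job in; it is judged then, once.
The state is a dict: "t": time; "q": joint angles; "dq": joint speeds; "joint_torque": joint torques, N m; "tool_pos": TCP position; "orientation": TCP orientation; "force": force on the tool from outside, world axes, zero at the start; "wrist_torque": the same for the moment, N m; "opening": finger opening in m; "gripper_force": force on a finger pad.
Only numpy, scipy, OpenCV 4.12 (cv2) and the standard library are available. Lean on these libraries where they do the work, as an engineer would, in place of code of your own. Each camera call takes 0.05 s, during which the arm holds its last target. There are 200 camera calls.

## Working session

There is one attempt and no reset: what is moved stays moved. The work goes in short steps, Python scripts to look and compute and a tool call to move; the robot and the scene stay as the last step left them, time stands still between calls to the robot, and variables do not carry over. Pictures are saved under pics/ and viewed, at most 10 in all, crops included, and the job is handed in when it is done.

Besides the shell and the picture viewer there is one more tool, called in YAML: its name, and indented under it one key for each argument. arm_command: Moves the arm, as the interface text tells. Shifts and turns lie within -1 to 1; 1 stands for 0.2 m of shift or pi rad of turn. Its arguments: {"type":"object","properties":{"increments":{"type":"array","items":{"type":"array","items":{"type":"number","minimum":-1,"maximum":1}}},"fingers":{"type":"number"},"force":{"type":"number"}},"required":["increments"]}

```bash
mkdir -p pics
python3 - <<'E'
from plant import *
import cv2,numpy as np,pickle
s=read_state();print(s)
for n in("side","top"):
    c=read_camera(n);cv2.imwrite(f"pics/{n}0.png",c["image"][:,:,::-1]);pickle.dump(c,open(f"{n}0.pkl","wb"))
    print(n,c["fx"],c["fy"],c["cx"],c["cy"],np.round(c["T"],4).tolist())
E
```

```text
{'t': 0.0, 'q': array([-1.36040630e+00,  1.31154041e-01,  1.48926151e+00,  3.74234296e-06,
        1.52300067e+00, -8.53718899e-02]), 'dq': array([-0.00199478,  0.00059935, -0.00014132, -0.00032242, -0.00025444,
        0.00067201]), 'joint_torque': array([ 4.73071450e-04, -5.59839821e+01, -4.91762888e+01,  7.67348078e-02,
        3.54976289e-02, -1.82950712e-04]), 'tool_pos': array([ 0.17487215, -0.57371509,  0.40370116]), 'orientation': array([-3.10550349e+00, -4.62621789e-01,  1.72976905e-04]), 'force': array([-0.34272907, -0.42970801, -0.18837629]), 'wrist_torque': array([-0.02468273,  0.02124431, -0.00463098]), 'gripper_force': 0.0, 'opening': 0.09247620665418535}
side 504.08489986801084 504.08489986801084 322.1461627146657 200.10324589835596 [[-0.8954, -0.2909, 0.337, 0.1032], [-0.445, 0.6085, -0.6571, 0.9971], [-0.0139, -0.7383, -0.6743, 1.0279], [0.0, 0.0, 0.0, 1.0]]
top 385.25515059060336 385.25515059060336 323.9708040877229 196.4140211657003 [[-0.0155, -0.9819, 0.1885, 0.3438], [-0.9998, 0.0168, 0.005, 0.0324], [-0.0081, -0.1884, -0.9821, 1.3098], [0.0, 0.0, 0.0, 1.0]]
```

View pics/top0.png

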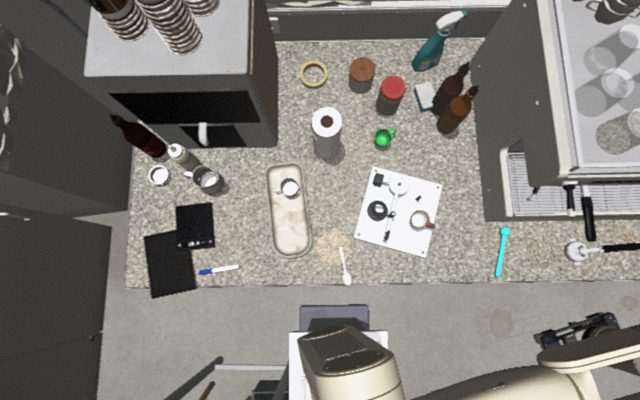

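View pics/side0.png

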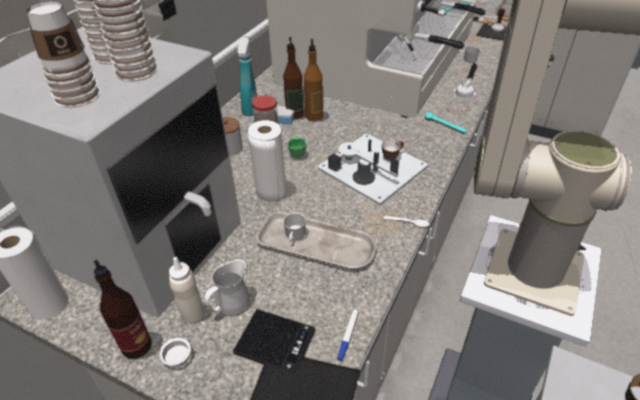

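The top view shows the holder plate at about (398,211), with the hub at (376,210) and the thumb tab at (387,237). Two cups could be the one meant: the brown one at (420,220) on the plate and the green one at (383,138) behind it. The brown one on the plate fits the description. The side view shows the plate at (372,165) and the brown cup at (391,150). The tray is at (290,210) in the top view and its near half is clear. I'll confirm this in an enlarged crop and measure the plate and tray.

```bash
cat > h.py <<'E'
import cv2,numpy as np,pickle
from scipy.spatial.transform import Rotation as R
def load(n): return pickle.load(open(n+".pkl","rb"))
def ray(c,u,v):
    d=c["T"][:3,:3]@np.array([(u-c["cx"])/c["fx"],(v-c["cy"])/c["fy"],1.]);return c["T"][:3,3],d/np.linalg.norm(d)
def onz(c,u,v,z):
    o,d=ray(c,u,v);return o+d*(z-o[2])/d[2]
def tri(*obs):
    A=np.zeros((3,3));b=np.zeros(3);P=[]
    for c,u,v in obs:
        o,d=ray(c,u,v);M=np.eye(3)-np.outer(d,d);A+=M;b+=M@o;P.append(M)
    x=np.linalg.solve(A,b);gap=max(np.linalg.norm(M@(x-c["T"][:3,3])) for M,(c,u,v) in zip(P,obs));return x,gap
def proj(c,p):
    q=np.linalg.inv(c["T"])@np.r_[p,1];return np.array([c["fx"]*q[0]/q[2]+c["cx"],c["fy"]*q[1]/q[2]+c["cy"]])
E
python3 - <<'E'
from h import *
t=load("top0");s=load("side0")
a=cv2.resize(t["image"][160:262,345:450],None,fx=5,fy=5,interpolation=cv2.INTER_CUBIC)[:510,:400*2]
b=cv2.resize(s["image"][130:205,310:435],None,fx=4,fy=4,interpolation=cv2.INTER_CUBIC)
W=np.zeros((510,800,3),np.uint8)
a=cv2.resize(t["image"][162:262,350:445],None,fx=4,fy=4,interpolation=cv2.INTER_CUBIC)
W[:400,:380]=a;b=cv2.resize(s["image"][130:205,315:435],None,fx=3.5,fy=3.5,interpolation=cv2.INTER_CUBIC);W[:b.shape[0],380:800]=b
cv2.imwrite("pics/crop1.png",W[:400,:,::-1])
# plate mask in top
im=t["image"].astype(int);m=((im.min(2)>185)).astype(np.uint8);m[:,:350]=0;m[:,450:]=0;m[:160]=0;m[262:]=0
m=cv2.morphologyEx(m,cv2.MORPH_CLOSE,np.ones((15,15)))
cs,_=cv2.findContours(m,0,2);k=max(cs,key=cv2.contourArea);r=cv2.minAreaRect(k);bx=cv2.boxPoints(r)
ap=cv2.approxPolyDP(cv2.convexHull(k),5,True)[:,0]
print(r,ap.tolist());P=[onz(t,*p,.012) for p in bx];print(np.round(P,4),[np.linalg.norm(P[i]-P[i-1]).round(3) for i in range(4)])
# side view plate corners
im=s["image"].astype(int);m=((im.min(2)>170)).astype(np.uint8);m[:,:310]=0;m[:,435:]=0;m[:130]=0;m[205:]=0
m=cv2.morphologyEx(m,cv2.MORPH_CLOSE,np.ones((9,9)));cs,_=cv2.findContours(m,0,2);k=max(cs,key=cv2.contourArea)
ap=cv2.approxPolyDP(cv2.convexHull(k),4,True)[:,0];print(ap.tolist(),[onz(s,*p,.012).round(3).tolist() for p in ap])
E
```

```text
((399.5, 210.5), (101.0, 99.0), 90.0) [[445, 160], [447, 253], [422, 260], [350, 256], [354, 168], [362, 160]]
[[ 0.7208 -0.0538  0.012 ]
 [ 0.7146 -0.3985  0.012 ]
 [ 0.3678 -0.372   0.012 ]
 [ 0.373  -0.044   0.012 ]] [np.float64(0.348), np.float64(0.345), np.float64(0.348), np.float64(0.328)]
[[427, 163], [400, 200], [357, 202], [317, 166], [340, 144], [366, 133], [393, 141]] [[0.384, -0.299, 0.012], [0.402, -0.093, 0.012], [0.514, -0.03, 0.012], [0.699, -0.132, 0.012], [0.682, -0.272, 0.012], [0.627, -0.37, 0.012], [0.526, -0.366, 0.012]]
```

View pics/crop1.png

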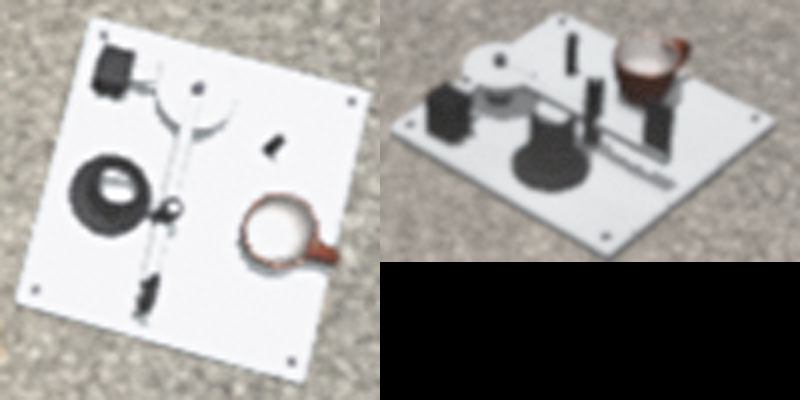

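The crop confirms it: the brown cup is on the plate at top view (420,220), its handle pointing right to (432,225), away from the arm. The tension arm runs from the pivot (399,184) to the tab (387,237).

Run:
```python
from h import *
t=load("top0");s=load("side0")
cr=np.array([(93,17),(372,92),(303,382),(14,300)])/4+[350,162]
P=np.array([onz(t,*p,.012) for p in cr]);print(P.round(4).tolist(),[np.linalg.norm(P[i]-P[i-1]).round(3) for i in range(4)])
H=np.array([[.13,.1],[.13,-.15],[-.13,-.15],[-.13,.1]])
a=H-H.mean(0);b=P[:,:2]-P[:,:2].mean(0);th=np.arctan2((a[:,0]*b[:,1]-a[:,1]*b[:,0]).sum(),(a*b).sum())
Rz=np.array([[np.cos(th),-np.sin(th)],[np.sin(th),np.cos(th)]]);o=P[:,:2].mean(0)-Rz@H.mean(0);print("holder",o,th)
w=lambda x,y:o+Rz@[x,y]
# corners by triangulation with side
sc=np.array([(558,10),(776,122),(608,258),(390,128)]);sc=(sc-[380,0])/3.5+[315,130]
for i,j in ((0,3),(1,0),(2,1),(3,2)): print("tri",*[np.round(x,4) for x in tri((t,*cr[i]),(s,*sc[j]))])
rim,g=tri((t,350+279/4,162+231/4),(s,315+(646-380)/3.5,130+55/3.5));print("rim",rim.round(4),g,onz(t,350+279/4,162+231/4,.062))
ha,g=tri((t,350+330/4,162+254/4),(s,315+(684-380)/3.5,130+45/3.5));print("handle",ha.round(4),g,onz(t,350+330/4,162+254/4,.06))
print("pad",w(.08,0)+ -Rz@[.18,0])
tab,g=tri((t,350+152/4,162+280/4),(s,315+(662-380)/3.5,130+100/3.5));print("tabtop",tab.round(4),g)
# tray
im=cv2.cvtColor(t["image"],cv2.COLOR_RGB2LAB).astype(int)
u=cv2.resize(t["image"][155:265,255:325],None,fx=5,fy=5,interpolation=cv2.INTER_CUBIC)
v=cv2.resize(s["image"][205:275,250:380],None,fx=3.3,fy=3.3,interpolation=cv2.INTER_CUBIC)
W=np.zeros((550,780,3),np.uint8);W[:,:350]=u;W[:v.shape[0],350:350+v.shape[1]]=v;cv2.imwrite("pics/tray.png",W[:,:,::-1])
```

```text
[[0.6968, -0.134, 0.012], [0.6259, -0.3711, 0.012], [0.3805, -0.2958, 0.012], [0.4523, -0.058, 0.012]] [np.float64(0.256), np.float64(0.247), np.float64(0.257), np.float64(0.248)]
holder [ 0.54617508 -0.19083204] -0.2959707646430114
tri [ 0.6974 -0.1346  0.0082] 0.0004
tri [ 0.627  -0.3709  0.0119] 0.0011
tri [ 0.3799 -0.2973  0.0068] 0.0008
tri [ 0.4519 -0.0587  0.0061] 0.0009
rim [ 0.5011 -0.2715  0.0621] 0.00045747274844066014 [ 0.50066439 -0.27160328  0.062     ]
handle [ 0.481  -0.315   0.0515] 0.001465726461903698 [ 0.48144449 -0.31225251  0.06      ]
pad [ 0.45052314 -0.16166519]
tabtop [ 0.4539 -0.161   0.1039] 0.004728134903932269
```

View pics/tray.png

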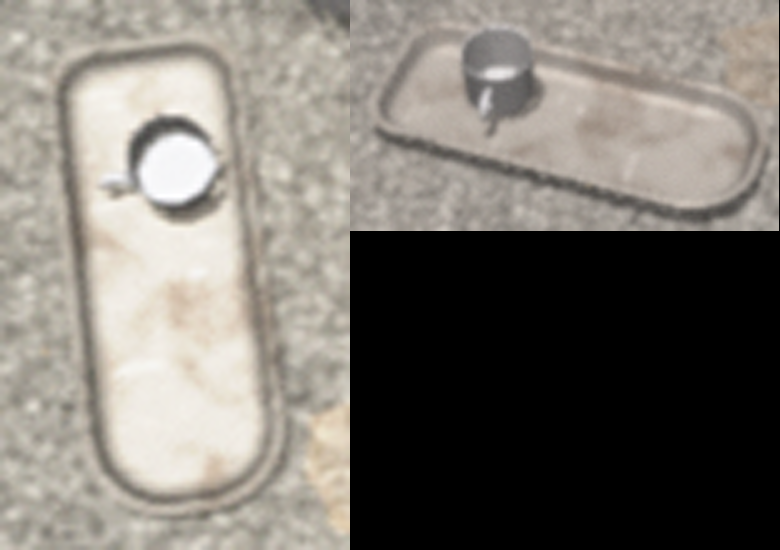

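The dosing cup stands on the far half of the tray at crop (175,165). The near half, around (180,380), is clear. The tray's outer edges in the crop are: far (145,38), near (190,518), left about (72,280), right about (260,280).

```bash
cat >> h.py <<'E'
def Rt(deg): # tool down, tool x at yaw deg
    a=np.deg2rad(deg);return np.c_[[np.cos(a),np.sin(a),0],[np.sin(a),-np.cos(a),0],[0,0,-1]]
def inc(p,deg,frm=None):
    from plant import read_state
    s=read_state();R0=R.from_rotvec(s["orientation"]).as_matrix();p0=s["tool_pos"]
    if frm is not None: p0,R0=np.array(frm[0]),Rt(frm[1])
    x=R0[:,0];print("now",p0.round(4),"yaw",np.degrees(np.arctan2(x[1],x[0])).round(2),"q",s["q"].round(2),"t",s["t"])
    print("inc",np.round(np.r_[R0.T@(np.array(p)-p0)/.2,R.from_matrix(R0.T@Rt(deg)).as_rotvec()/np.pi],4).tolist())
E
python3 - <<'E'
from h import *
t=load("top0");s=load("side0")
f=lambda u,v,z=.021:onz(t,255+u/5,155+v/5,z)
far,near,l,r=f(145,38),f(190,518),f(72,280),f(260,280)
print(far.round(4),near.round(4),l.round(4),r.round(4),"len",np.linalg.norm(far-near),np.linalg.norm(l-r))
d=(far-near)[:2];yaw=np.arctan2(d[1],d[0]);c=(far+near)[:2]/2;c2=(l+r)[:2]/2
print("tray",c,c2,np.degrees(yaw),"clear",c-.065*d/np.linalg.norm(d))
# side: tray near rim end, far rim
g=lambda u,v:(250+(u-350)/3.3,205+v/3.3)
print([onz(s,*g(*p),.021).round(4).tolist() for p in ((380,100),(765,130))])
inc([.45,-.29,.40],70)
E
```

```text
[0.7129 0.1757 0.021 ] [0.3836 0.1446 0.021 ] [0.544  0.2245 0.021 ] [0.5419 0.0972 0.021 ] len 0.3307891969991754 0.1273535816607965
tray [0.54825326 0.16017801] [0.54297443 0.16084603] 5.39455684961535 clear [0.48354115 0.15406712]
[[0.6993, 0.2199, 0.021], [0.3971, 0.1122, 0.021]]
now [ 0.1749 -0.5737  0.4038] yaw 16.95 q [-1.36  0.13  1.49 -0.    1.52 -0.09] t 0.1
inc [1.7295, -0.9561, 0.0207, -0.0005, -0.0003, -0.2947]
```

arm_command:
  increments:
    - [0.17,-0.1,0,0,0,0]
    - [0.35,-0.2,0,0,0,0]
    - [0.52,-0.3,0,0,0,0]
    - [0.7,-0.39,0,0,0,0]
    - [0.865,-0.48,0.01,0,0,0]
  fingers: -1

```text
t: 0.72
tool_pos: [0.3132, -0.4306, 0.4025]
orientation: [-3.107, -0.463, 0.0]
force: [-0.4, -0.1, -0.9]
opening: 0.0932
gripper_force: 0.0
```

arm_command:
  increments:
    - [0.2,-0.1,0,0,0,-0.06]
    - [0.4,-0.2,0,0,0,-0.12]
    - [0.6,-0.3,0,0,0,-0.18]
    - [0.8,-0.4,0,0,0,-0.24]
    - [0.865,-0.48,0.01,0,0,-0.295]

```text
t: 1.35
tool_pos: [0.4513, -0.2877, 0.4003]
orientation: [-2.565, -1.813, -0.0]
force: [0.4, -0.8, 0.4]
opening: 0.0929
gripper_force: 0.0
```

Run:
```python
from plant import *
from h import *
c=read_camera("wrist");pickle.dump(c,open("w1.pkl","wb"))
cv2.imwrite("pics/w1.png",c["image"][:,:,::-1]);s=read_state();print(s["tool_pos"],s["t"],s["dq"].round(3))
T=np.eye(4);T[:3,:3]=R.from_rotvec(s["orientation"]).as_matrix();T[:3,3]=s["tool_pos"]
print((np.linalg.inv(T)@c["T"]).round(3).tolist(),c["fx"])
```

```text
[ 0.45147194 -0.28623022  0.3998633 ] 1.4 [-0.048  0.002  0.001 -0.011  0.006  0.205]
[[-0.01, -0.955, -0.298, 0.082], [1.0, -0.009, -0.003, 0.001], [-0.0, -0.298, 0.955, 0.02], [0.0, 0.0, 0.0, 1.0]] 300.48544565752695
```

View pics/w1.png

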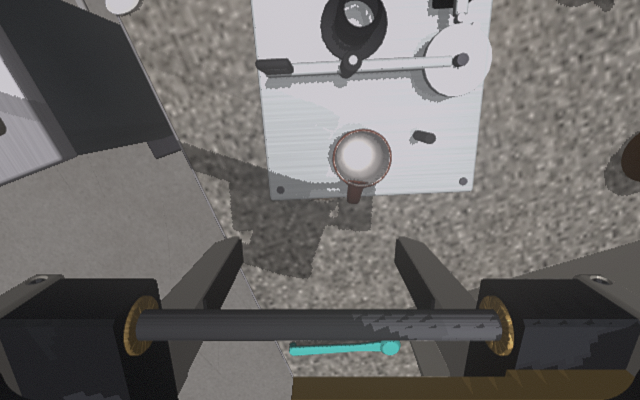

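The wrist view shows the cup rim centred at about (361,157), the handle pointing to (354,200), the tab at (275,66), the pivot at (461,60) and the pin at (424,137). I'll refine these with a colour mask.

```bash
cat >> h.py <<'E'
def brown(c,box):
    im=cv2.cvtColor(c["image"],cv2.COLOR_RGB2HSV).astype(int);b=c["image"].astype(int)
    m=((b[...,0]-b[...,2]>22)&(b[...,0]<190)).astype(np.uint8);k=np.zeros_like(m);x0,x1,y0,y1=box;k[y0:y1,x0:x1]=1;return m*k
E
python3 - <<'E'
from h import *
w=load("w1");t=load("top0")
m=brown(w,(320,405,120,210));ys,xs=np.nonzero(m)
print(xs.min(),xs.max(),ys.min(),ys.max(),m.sum())
for y in range(180,206,3):
    r=np.nonzero(m[y])[0];print(y,r.min() if len(r) else 0,r.max() if len(r) else 0,len(r))
pts=np.c_[xs,ys][ys<182].astype(np.float32)
h=cv2.convexHull(pts);print(cv2.fitEllipse(h))
mt=brown(t,(405,440,200,240));print(cv2.resize(mt[206:236,406:440],None,fx=1,fy=1).tolist().__str__().replace('], [','\n').replace(', ',''))
E
```

```text
333 391 129 184 246
180 343 378 5
183 373 375 3
186 0 0 0
189 0 0 0
192 0 0 0
195 0 0 0
198 0 0 0
201 0 0 0
204 0 0 0
((361.67999267578125, 157.6559600830078), (57.139129638671875, 58.74656295776367), 63.197811126708984)
[[0000000000000000000000000000000000
0000000000000000000000000000000000
0000000000000000000000000000000000
0000000000000000000000000000000000
0000000000000000000000000000000000
0000000000000000000000000000000000
0000000010000000000100000000000000
0000000100000000000000000000000000
0000000000000000000000000000000000
0000000000000000000000000000000000
0000000000000000000000000000000000
0000000000000000000000000000000000
0000000000000000000000000000000000
0000000000000000000000000000000000
0000000000000000000000110000000000
0000000000000000000001110000000000
0000010000000000000001111000000000
0000000000000000000011111110000000
0000000000000000000011111111100000
0000000100000000000011111111100000
0000000010000000000110111111100000
0000000001111000001100000111000000
0000000000011111100000000000000000
0000000000000000000000000000000000
0000000000000000000000000000000000
0000000000000000000000000000000000
0000000000000000000000000000000000
0000000000000000000000000000000000
0000000000000000000000000000000000
0000000000000000000000000000000000]]
```

Run:
```python
from h import *
w=load("w1");t=load("top0");s=load("side0")
b=w["image"].astype(int);m=(b[...,0]-b[...,2]>12)&(b.sum(2)<260)
C=[]
for y in range(184,206,2):
    r=np.nonzero(m[y,335:375])[0]+335;print(y,r.tolist())
    if 186<=y<=202 and len(r): C.append([np.median(r),y])
rc=(361.68,157.66)
# rim triangulation: wrist+top+side
rim,g=tri((w,*rc),(t,419.75,219.75),(s,391,145.7));print("rim",rim.round(4),g);rim0=onz(w,*rc,.062);print(rim0)
e=(onz(w,rc[0]-28.6,rc[1],.062)-onz(w,rc[0]+28.6,rc[1],.062));print("diam",np.linalg.norm(e))
C=np.array(C);print(C.tolist())
ha,g=tri((w,*C.mean(0)),(t,431,225));print("handle tri",ha.round(4),g)
for z in(.05,.055,.06):
    p=onz(w,*C.mean(0),z);d=(p-rim0)[:2];print(z,p.round(4),np.degrees(np.arctan2(d[1],d[0])),np.hypot(*d))
```

```text
184 [349, 350, 373]
186 [350, 351, 352, 353, 355, 356, 357, 364, 366, 367, 368]
188 [348, 350, 351, 352, 353, 354, 355, 356, 357, 358, 359, 360, 361]
190 [348, 350, 351, 352, 353, 354, 355, 356, 357, 358, 359, 360, 361]
192 [348, 351, 352, 353, 354, 355, 356, 357, 358, 359, 360]
194 [348, 349, 350, 351, 352, 353, 354, 355, 356, 357, 358, 359]
196 [348, 350, 351, 352, 353, 354, 355, 356, 357, 358, 359]
198 [349, 350, 351, 352, 353, 354, 355, 356, 357, 358]
200 [349, 350, 353, 354, 356, 357]
202 [352]
204 []
rim [ 0.5027 -0.272   0.0614] 0.0028153180020106866
[ 0.50548483 -0.27174389  0.062     ]
diam 0.060604773963950184
[[356.0, 186.0], [355.0, 188.0], [355.0, 190.0], [355.0, 192.0], [353.5, 194.0], [354.0, 196.0], [353.5, 198.0], [353.5, 200.0], [352.0, 202.0]]
handle tri [ 0.4862 -0.315   0.035 ] 0.0007100370391882072
0.05 [ 0.4862 -0.311   0.05  ] -116.16612332687353 0.04376220627857028
0.055 [ 0.4861 -0.3095  0.055 ] -117.21405738138348 0.042422148041794526
0.06 [ 0.486  -0.3079  0.06  ] -118.32995444464568 0.04109720347704605
```

```bash
python3 -c "
from h import *
inc([.484,-.314,.32],65)"
```

```text
now [ 0.4515 -0.2862  0.3999] yaw 71.05 q [-0.66 -0.04  1.68  0.    1.51 -0.33] t 1.4
inc [-0.0793, 0.1994, 0.3989, -0.0004, -0.0006, 0.0336]
```

arm_command:
  increments:
    - [-0.02,0.05,0.1,0,0,0.015]
    - [-0.05,0.1,0.2,0,0,0.028]
    - [-0.08,0.18,0.3,0,0,0.028]
    - [-0.08,0.18,0.4,0,0,0.028]
    - [-0.08,0.18,0.4,0,0,0.028]

```text
t: 2.02
tool_pos: [0.4772, -0.3161, 0.3181]
orientation: [-2.646, -1.685, 0.003]
force: [-1.0, -0.4, 0.4]
opening: 0.0929
gripper_force: 0.0
```

Run:
```python
from plant import *
from h import *
c=read_camera("wrist");pickle.dump(c,open("w2.pkl","wb"))
cv2.imwrite("pics/w2.png",c["image"][:,:,::-1]);s=read_state();print(s["tool_pos"],s["t"],s["dq"].round(3))
for p,n in(((.503,-.272,.062),"rim"),((.483,-.3146,.06),"handle")): print(n,proj(c,p).round(1))
```

```text
[ 0.47760219 -0.31633062  0.31967316] 2.075 [ 0.003 -0.022 -0.028  0.003  0.004 -0.002]
rim [326.  151.9]
handle [325.5 208.2]
```

View pics/w2.png

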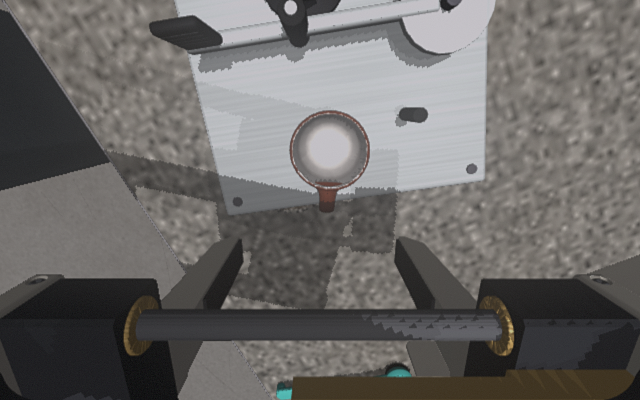

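The cup is now centred in the wrist view: rim at (330,150), handle at about (328,199). The handle points almost straight down, along the tool's x.

Run:
```python
from h import *
w=load("w2");w1=load("w1");t=load("top0")
b=w["image"].astype(int);m=(b[...,0]-b[...,2]>12)&(b.sum(2)<300)
C=[]
for y in range(188,214,2):
    r=np.nonzero(m[y,310:350])[0]+310
    if len(r)>4:C.append([(r.min()+r.max())/2,y]);print(y,r.min(),r.max())
m2=brown(w,(280,380,100,188));ys,xs=np.nonzero(m2);e=cv2.fitEllipse(cv2.convexHull(np.c_[xs,ys].astype(np.float32)));print(e)
rc=e[0];rim,g=tri((w,*rc),(w1,361.7,157.7),(t,419.75,219.75));print("rim",rim.round(4),g,onz(w,*rc,.062).round(4))
C=np.array(C);hc=C.mean(0);ha,g=tri((w,*hc),(w1,354.2,194),(t,431,225));print("handle",hc,ha.round(4),g)
r0=onz(w,*rc,.062)
for z in(.05,.055,.06):
    p=onz(w,*hc,z);d=(p-r0)[:2];print(z,p.round(4),np.degrees(np.arctan2(d[1],d[0])),np.hypot(*d))
a=onz(w,*C[0],.058);z=onz(w,*C[-1],.055);print(a,z)
```

```text
188 317 341
190 318 337
192 319 335
194 319 335
196 320 335
198 320 334
200 320 334
202 320 333
204 320 333
206 320 333
208 321 332
210 324 330
((329.4708557128906, 150.06573486328125), (78.8342056274414, 79.28426361083984), 114.76488494873047)
rim [ 0.5053 -0.2757  0.0417] 0.0022367782045928744 [ 0.506  -0.2719  0.062 ]
handle [327.08333333 199.        ] [ 0.4857 -0.3132  0.0412] 0.0008432872858748786
0.05 [ 0.4865 -0.3107  0.05  ] -116.66712087295774 0.04351950081935658
0.055 [ 0.487  -0.3093  0.055 ] -116.89386175688556 0.042008143034594436
0.06 [ 0.4875 -0.3079  0.06  ] -117.13752262396709 0.04049749222944227
[ 0.49269995 -0.30052569  0.058     ] [ 0.48287667 -0.31820834  0.055     ]
```

```bash
python3 -c "
from h import *
inc([.484,-.314,.217],63.5)"
```

```text
now [ 0.4776 -0.3163  0.3197] yaw 64.98 q [-0.67  0.11  1.66 -0.    1.37 -0.24] t 2.075
inc [0.0238, 0.0254, 0.5133, -0.0008, -0.0002, 0.0082]
```

arm_command:
  increments:
    - [0.02,0.02,0.12,0,0,0.008]
    - [0.024,0.025,0.25,0,0,0.008]
    - [0.024,0.025,0.38,0,0,0.008]
    - [0.024,0.025,0.47,0,0,0.008]
    - [0.024,0.025,0.513,0,0,0.008]
  fingers: -1

```text
t: 2.7
tool_pos: [0.4847, -0.3144, 0.2178]
orientation: [-2.67, -1.654, 0.0]
force: [0.5, -0.3, 0.0]
opening: 0.0932
gripper_force: 0.0
```

arm_command:
  increments:
    - [0,0,0,0,0,0]
    - [0,0,0,0,0,0]
    - [0,0,0,0,0,0]
    - [0,0,0,0,0,0]
    - [0,0,0,0,0,0]
  fingers: 1
  force: 22

```text
t: 3.32
tool_pos: [0.4849, -0.3145, 0.2184]
orientation: [2.67, 1.655, 0.0]
force: [-0.1, -0.2, 0.2]
opening: 0.0479
gripper_force: 0.0
```

arm_command:
  increments:
    - [0,0,0,0,0,0]
    - [0,0,0,0,0,0]
    - [0,0,0,0,0,0]
    - [0,0,0,0,0,0]
    - [0,0,0,0,0,0]

```text
t: 3.95
tool_pos: [0.4849, -0.3145, 0.2181]
orientation: [-2.67, -1.655, 0.0]
force: [-0.4, 0.4, 0.8]
opening: 0.0126
gripper_force: 22.1
```

```bash
python3 -c "
from h import *
inc([.484,-.314,.217],63.5)
from plant import *
print(read_state()['opening'],read_state()['gripper_force'])"
```

```text
now [ 0.4849 -0.3145  0.2181] yaw 63.57 q [-0.66  0.24  1.72 -0.    1.18 -0.2 ] t 3.95
inc [0.0003, -0.005, 0.0056, -0.0, 0.0, 0.0004]
0.012626905591830637 22.122957265332843
```

arm_command:
  increments:
    - [0,0,-0.08,0,0,0]
    - [0,0,-0.22,0,0,0]
    - [0,0,-0.4,0,0,0]
    - [0,0,-0.6,0,0,0]
    - [0,0,-0.77,0,0,0]

```text
t: 4.58
tool_pos: [0.4849, -0.3145, 0.3751]
orientation: [2.669, 1.654, 0.001]
force: [0.8, -0.1, -1.2]
opening: 0.0128
gripper_force: 22.2
```

Run:
```python
from plant import *
from h import *
c=read_camera("wrist");pickle.dump(c,open("w3.pkl","wb"));d=read_camera("side")
W=np.zeros((400,800,3),np.uint8);W[:300,:480]=cv2.resize(c["image"],(480,300));W[:,480:]=cv2.resize(d["image"][60:220,300:428],(320,400))
cv2.imwrite("pics/w3.png",W[:,:,::-1]);s=read_state();print(s["force"],s["opening"],s["gripper_force"])
inc([.484,-.1,.37],85)
```

```text
[ 0.74593403 -0.77807106 -0.81415827] 0.012990000156529801 22.159650523456094
now [ 0.4859 -0.3152  0.3785] yaw 63.57 q [-0.66  0.08  1.59  0.    1.46 -0.2 ] t 4.675
inc [0.9597, -0.4877, 0.0366, 0.0027, 0.0011, -0.1191]
```

View pics/w3.png

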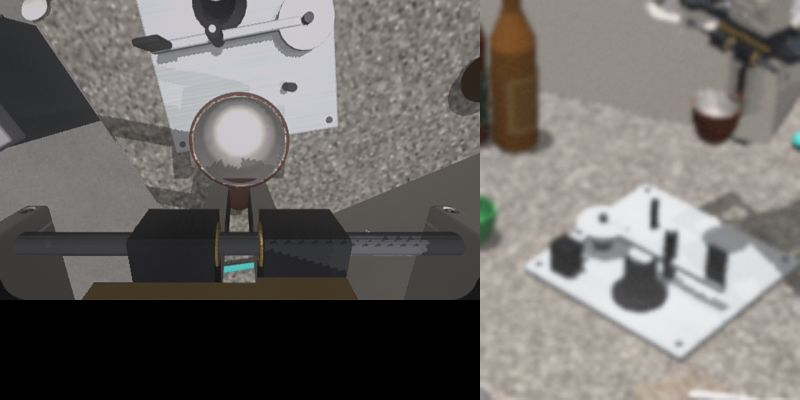

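The cup is held by the handle and hangs upright: rim at (240,140) in the left half, plate empty in the side crop.

Run:
```python
from h import *
w=load("w3")
r=onz(w,320,187,.3785-.156);print("rim",r)
inc([.484,-.1,.36],85)
inc([.487,.112,.34],95.4,([.484,-.1,.36],85))
```

```text
rim [ 0.50770851 -0.27083104  0.2225    ]
now [ 0.4859 -0.3152  0.3785] yaw 63.57 q [-0.66  0.08  1.59  0.    1.46 -0.2 ] t 4.675
inc [0.9598, -0.4882, 0.0866, 0.0027, 0.0011, -0.1191]
now [ 0.484 -0.1    0.36 ] yaw 85.0 q [-0.66  0.08  1.59  0.    1.46 -0.2 ] t 4.675
inc [1.0573, -0.0774, 0.1, 0.0, 0.0, -0.0578]
```

arm_command:
  increments:
    - [0.12,-0.06,0,0,0,-0.015]
    - [0.33,-0.17,0.02,0,0,-0.04]
    - [0.54,-0.28,0.04,0,0,-0.07]
    - [0.76,-0.39,0.06,0,0,-0.1]
    - [0.96,-0.488,0.087,0,0,-0.119]

```text
t: 5.3
tool_pos: [0.4824, -0.0975, 0.3541]
orientation: [-2.313, -2.125, 0.0]
force: [-0.3, 0.6, -1.7]
opening: 0.0124
gripper_force: 22.2
```

arm_command:
  increments:
    - [0.21,-0.015,0.02,0,0,-0.012]
    - [0.42,-0.03,0.04,0,0,-0.024]
    - [0.63,-0.05,0.06,0,0,-0.036]
    - [0.82,-0.065,0.08,0,0,-0.048]
    - [0.97,-0.077,0.1,0,0,-0.058]

```text
t: 5.92
tool_pos: [0.484, 0.097, 0.334]
orientation: [-2.111, -2.326, 0.001]
force: [-0.2, -0.9, -0.6]
opening: 0.0129
gripper_force: 22.2
```

arm_command:
  increments:
    - [0,0,0,0,0,0]
    - [0,0,0,0,0,0]
    - [0,0,0,0,0,0]
    - [0,0,0,0,0,0]
    - [0,0,0,0,0,0]

```text
t: 6.55
tool_pos: [0.4846, 0.095, 0.3348]
orientation: [2.115, 2.323, 0.0]
force: [0.4, -0.5, -1.0]
opening: 0.0126
gripper_force: 22.2
```

Run:
```python
from plant import *
from h import *
c=read_camera("wrist");pickle.dump(c,open("w4.pkl","wb"));cv2.imwrite("pics/w4.png",c["image"][:,:,::-1])
s=read_state();print(s["opening"],s["gripper_force"],s["dq"].round(3));inc([.487,.119,.25],95.4)
```

```text
0.013105485255079496 22.160564637104017 [0.005 0.002 0.    0.004 0.001 0.001]
now [0.4846 0.0951 0.3348] yaw 95.39 q [ 0.09 -0.12  1.86 -0.    1.39 -0.  ] t 6.6
inc [0.1179, 0.023, 0.424, 0.0001, 0.0, -0.0001]
```

View pics/w4.png

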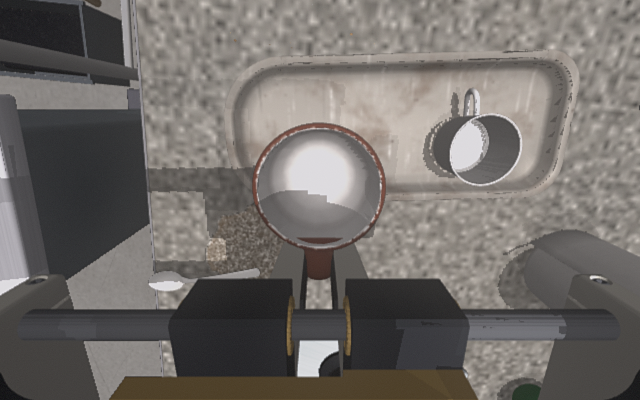

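The wrist view shows the tray's outer edge: left end about (230,120), top edge from (300,61) to (520,51), right end (579,85), lower edge around (450,198). The dosing cup is at (485,150) and the clear area is to the left of it.

Run:
```python
from h import *
w=load("w4")
for p in((230,120),(231,140),(300,61),(410,56),(520,51),(579,85),(568,140),(420,198),(450,199),(500,197)):
    print(p,onz(w,*p,.021).round(4).tolist())
print("dosing rim",onz(w,486,150,.053),onz(load("top0"),255+173/5,155+165/5,.053))
b=cv2.cvtColor(w["image"],cv2.COLOR_RGB2GRAY)
print(b[90:150:20,215:255:2]);print(b[45:75,[300,350,400,450,500]].T);print(b[180:206,[420,440,460,480,500]].T)
c=np.array([.5483,.1602]);c2=np.array([.543,.1608])
```

```text
(230, 120) [0.3953, 0.1593, 0.021]
(231, 140) [0.3963, 0.1407, 0.021]
(300, 61) [0.4571, 0.2162, 0.021]
(410, 56) [0.5542, 0.2294, 0.021]
(520, 51) [0.6503, 0.2424, 0.021]
(579, 85) [0.7121, 0.22, 0.021]
(568, 140) [0.7188, 0.1709, 0.021]
(420, 198) [0.5885, 0.1002, 0.021]
(450, 199) [0.6191, 0.1021, 0.021]
(500, 197) [0.6693, 0.1089, 0.021]
dosing rim [0.62475548 0.15683917 0.053     ] [0.61557842 0.15310819 0.053     ]
[[148 147 147 153 158 153 147 139 150 148 147 147 129 106  95  99  99 102
  113 127]
 [124 128 133 142 149 157 158 156 150 124 107 105 107 115 132 151 162 159
  162 172]
 [138 134 133 134 135 148 151 161 161 130 108 111 115 117 132 151 157 164
  163 170]]
[[115 115 116 115 121 130 142 151 164 168 150 132 154 162 160 159 155 111
  133 134 117 101  93  93  95  99 100 106 114 123]
 [150 143 137 130 133 138 145 150 155 144 131 156 162 160 157 155 153 142
  127 111  98  92  81  93  98  99 105 114 123 134]
 [147 153 159 158 147 135 124 112 142 162 163 161 158 155 154 152 107 112
  110  95  94  97 100 100 100 108 116 126 136 143]
 [142 138 135 133 135 135 130 150 159 156 155 155 153 151 144 130 115 101
   92  91  92  91  91  93 100 110 119 131 139 144]
 [131 126 125 127 129 135 155 157 158 159 158 157 154  95 126 132 111  96
   91  92  96  95  99 107 118 131 140 148 152 154]]
[[168 166 159 153 143 136 131 128 124 123 121 127 141 153 167 169 163 159
  158 154 143 146 139 129 121 123]
 [157 150 142 134 125 121 123 123 121 117 116 125 136 143 157 157 150 146
  143 127 147 152 147 147 151 156]
 [156 151 146 138 129 123 121 122 121 121 121 132 144 154 154 152 148 145
  132 130 139 143 145 152 157 154]
 [109 109 104 103 203 210 151 122 122 122 129 140 153 164 161 158 157 155
  125 119 126 138 144 144 146 149]
 [176 144 135 129 127 122 122 120 122 122 133 148 162 138 155 162 156 130
  139 156 156 153 151 152 152 150]]
```

Run:
```python
from plant import *
from h import *
t=load("top0");s=load("side0");w=load("w4")
print("dosing rim tri",tri((t,255+173/5,155+165/5),(s,250+147/3.3,205+50/3.3)))
S=read_camera("side");Tp=read_camera("top");pickle.dump(S,open("S4.pkl","wb"));pickle.dump(Tp,open("T4.pkl","wb"))
m=brown(w,(245,395,110,250));ys,xs=np.nonzero(m);e=cv2.fitEllipse(cv2.convexHull(np.c_[xs,ys].astype(np.float32)));print(e)
st=read_state();rz=st["tool_pos"][2]-.156;r=onz(w,*e[0],rz);print("rim by wrist",r)
print("pred side",proj(S,r),"top",proj(Tp,r))
u,v=proj(S,r).astype(int);a=cv2.resize(S["image"][v-40:v+50,u-60:u+60],None,fx=3.3,fy=3.3,interpolation=2)
u2,v2=proj(Tp,r).astype(int);b=cv2.resize(Tp["image"][v2-40:v2+50,u2-60:u2+60],None,fx=3.3,fy=3.3,interpolation=2)
cv2.imwrite("pics/st4.png",np.hstack([a,b])[:,:,::-1]);print(u-60,v-40,u2-60,v2-40,a.shape)
```

```text
dosing rim tri (array([0.618394  , 0.15401678, 0.05445331]), np.float64(0.003212843596635118))
((324.7906494140625, 176.79576110839844), (134.21429443359375, 154.44207763671875), 44.29734420776367)
rim by wrist [0.48295343 0.14823174 0.17880208]
pred side [341.95744465 200.07030504] top [287.11605187 222.9522392 ]
281 160 227 182 (297, 396, 3)
```

View pics/st4.png

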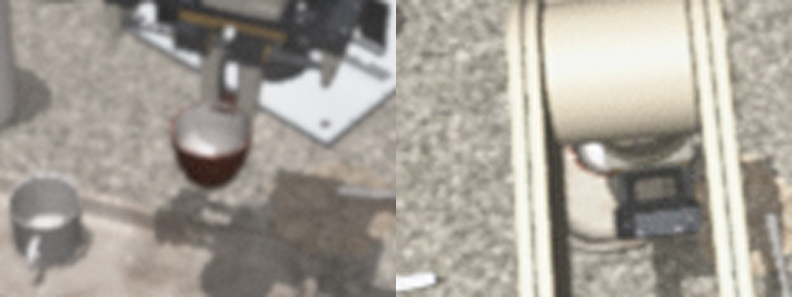

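In the side crop the held cup's rim is at about (345,201) in full pixels. That agrees with the wrist-based prediction to about 3 px. The cup is upright and above the clear half of the tray.

```bash
python3 -c "
from h import *
inc([.4896,.1134,.216],96)"
```

```text
now [0.4846 0.0953 0.3348] yaw 95.41 q [ 0.09 -0.12  1.86 -0.    1.39 -0.  ] t 6.7
inc [0.0878, 0.0335, 0.594, 0.0, 0.0, -0.0033]
```

arm_command:
  increments:
    - [0.04,0.015,0.08,0,0,-0.003]
    - [0.088,0.033,0.22,0,0,-0.003]
    - [0.088,0.033,0.37,0,0,-0.003]
    - [0.088,0.033,0.52,0,0,-0.003]
    - [0.088,0.033,0.59,0,0,-0.003]

```text
t: 7.32
tool_pos: [0.4882, 0.1139, 0.2138]
orientation: [-2.1, -2.333, 0.005]
force: [-0.1, -0.8, -0.6]
opening: 0.0127
gripper_force: 22.2
```

arm_command:
  increments:
    - [0,0,0,0,0,0]
    - [0,0,0.005,0,0,0]
    - [0,0,0.01,0,0,0]
    - [0,0,0.015,0,0,0]
    - [0,0,0.02,0,0,0]

```text
t: 7.95
tool_pos: [0.4896, 0.1136, 0.2131]
orientation: [2.103, 2.334, 0.001]
force: [-0.1, -0.1, -1.2]
opening: 0.013
gripper_force: 22.2
```

arm_command:
  increments:
    - [0,0,0.004,0,0,0]
    - [0,0,0.008,0,0,0]
    - [0,0,0.012,0,0,0]
    - [0,0,0.015,0,0,0]
    - [0,0,0.015,0,0,0]

```text
t: 8.57
tool_pos: [0.4894, 0.1136, 0.2096]
orientation: [-2.103, -2.334, 0.0]
force: [0.3, -0.0, -1.7]
opening: 0.0128
gripper_force: 22.2
```

arm_command:
  increments:
    - [0,0,0.002,0,0,0]
    - [0,0,0.004,0,0,0]
    - [0,0,0.006,0,0,0]
    - [0,0,0.006,0,0,0]
    - [0,0,0.006,0,0,0]

```text
t: 9.2
tool_pos: [0.4895, 0.1136, 0.2085]
orientation: [-2.103, -2.334, 0.0]
force: [-0.4, -0.4, -1.8]
opening: 0.0128
gripper_force: 22.2
```

```bash
python3 -c "
from plant import *
s=read_state();print(s['force'],s['wrist_torque'],s['tool_pos'])"
```

```text
[-0.39092429 -0.35471182 -1.83786637] [-0.11457436 -0.08987693 -0.00429676] [0.48945529 0.11361076 0.20854109]
```

arm_command:
  increments:
    - [0,0,0.002,0,0,0]
    - [0,0,0.004,0,0,0]
    - [0,0,0.006,0,0,0]
    - [0,0,0.006,0,0,0]
    - [0,0,0.006,0,0,0]

```text
t: 9.82
tool_pos: [0.4897, 0.1135, 0.2078]
orientation: [2.102, 2.333, 0.0]
force: [-1.3, -3.5, 5.4]
opening: 0.0123
gripper_force: 22.3
```

```bash
python3 -c "
from plant import *
s=read_state();print(s['force'],s['wrist_torque'],s['tool_pos'])"
```

```text
[-1.28356026 -3.51739937  5.41364695] [-0.51001798  0.15409377  0.06151758] [0.48974462 0.11345836 0.20784123]
```

Contact at about 6 N. I'll back off slightly and release.

arm_command:
  increments:
    - [0,0,-0.002,0,0,0]
    - [0,0,-0.002,0,0,0]
    - [0,0,-0.002,0,0,0]
    - [0,0,-0.002,0,0,0]
    - [0,0,-0.002,0,0,0]

```text
t: 10.45
tool_pos: [0.4896, 0.1136, 0.2079]
orientation: [2.103, 2.334, 0.0]
force: [-0.3, -3.8, 4.9]
opening: 0.0127
gripper_force: 22.3
```

arm_command:
  increments:
    - [0,0,0,0,0,0]
    - [0,0,0,0,0,0]
    - [0,0,0,0,0,0]
    - [0,0,0,0,0,0]
    - [0,0,0,0,0,0]
  fingers: -0.2

```text
t: 11.08
tool_pos: [0.4894, 0.1137, 0.2077]
orientation: [-2.103, -2.334, 0.0]
force: [-0.4, 0.0, 0.9]
opening: 0.0545
gripper_force: 0.0
```

arm_command:
  increments:
    - [0,0,-0.04,0,0,0]
    - [0,0,-0.12,0,0,0]
    - [0,0,-0.25,0,0,0]
    - [0,0,-0.42,0,0,0]
    - [0,0,-0.6,0,0,0]

```text
t: 11.7
tool_pos: [0.4893, 0.1136, 0.3301]
orientation: [2.102, 2.334, 0.001]
force: [0.3, -0.2, 0.9]
opening: 0.0557
gripper_force: 0.0
```

Run:
```python
from plant import *
from h import *
c=read_camera("wrist");pickle.dump(c,open("w5.pkl","wb"));d=read_camera("side")
W=np.zeros((400,800,3),np.uint8);W[:300,:480]=cv2.resize(c["image"],(480,300));W[:,480:]=cv2.resize(d["image"][165:285,260:356],(320,400))
cv2.imwrite("pics/w5.png",W[:,:,::-1]);inc([.484,-.06,.36],85)
```

```text
now [0.4911 0.1138 0.3341] yaw 95.97 q [ 0.13 -0.09  1.84  0.    1.38  0.02] t 11.8
inc [-0.8608, -0.1245, -0.1308, 0.003, -0.0004, 0.0609]
```

View pics/w5.png

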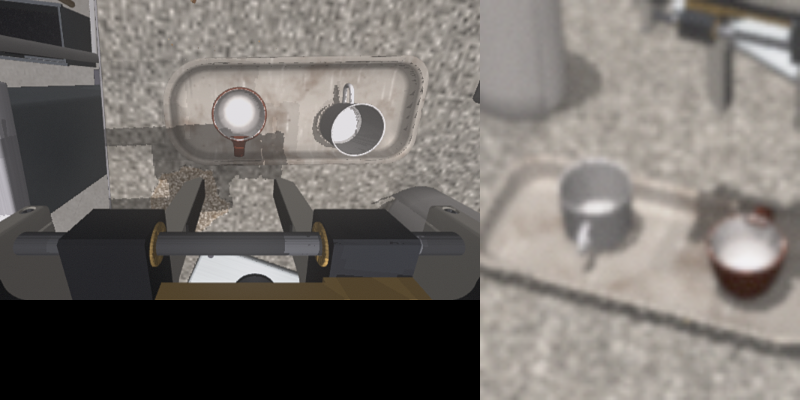

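The brown cup stands upright on the clear half of the tray, at (239,112) in the left half. The handle points to the tray's −y side and the dosing cup hasn't moved. The picture budget is used up, so I'll work from numbers from here on.

```bash
cat > push.py <<'E'
from h import *
th=-.296;piv=np.array([.6227,-.2142])
def tgt(phi,gap):
    a=th+phi;pad=piv-.18*np.array([np.cos(a),np.sin(a)]);n=np.array([-np.sin(a),np.cos(a)]);return np.r_[pad+gap*n,.255],np.degrees(a)+90
E
python3 - <<'E'
from push import *
p,y=tgt(0,.03);print(p,y)
a=([.475,-.01,.334],85);inc(*a);inc(np.r_[p[:2],.30],y,a);inc(p,y,(np.r_[p[:2],.30],y))
# recheck where tab/arm is now: dark tab in top image before and now
from plant import *
t=read_camera("top");s=load("top0");d=cv2.absdiff(t["image"],s["image"]).max(2)[225:245,378:398];print(d.max(1))
w=load("w2");w1=load("w1")
print("tab top tri w1,w2 px hub-side corners pred",proj(w,np.r_[tgt(0,-.004)[0][:2],.1]),proj(w1,np.r_[tgt(0,-.004)[0][:2],.1]))
g=cv2.cvtColor(w1["image"],cv2.COLOR_RGB2GRAY)
m=(g[45:90,250:300]<75);ys,xs=np.nonzero(m);print("dark in w1",xs.mean()+250,ys.mean()+45,xs.min()+250,xs.max()+250,ys.min()+45,ys.max()+45)
E
```

```text
[ 0.45927893 -0.1329993   0.255     ] 73.04044926412763
now [0.4911 0.1138 0.3341] yaw 95.97 q [ 0.13 -0.09  1.84  0.    1.38  0.02] t 11.8
inc [-0.6075, -0.1445, -0.0009, 0.003, -0.0004, 0.0609]
now [ 0.475 -0.01   0.334] yaw 85.0 q [ 0.13 -0.09  1.84  0.    1.38  0.02] t 11.8
inc [-0.6195, -0.0247, 0.17, 0.0, 0.0, 0.0664]
now [ 0.4593 -0.133   0.3   ] yaw 73.04 q [ 0.13 -0.09  1.84  0.    1.38  0.02] t 11.8
inc [0.0, 0.0, 0.225, 0.0, 0.0, 0.0]
[ 4  2  3  3  6  6  7  7  8 10  8  7  5  5  9 10  8  7  4  4]
tab top tri w1,w2 px hub-side corners pred [169.16946188  35.2355608 ] [268.86817425  70.16238365]
dark in w1 274.31545064377684 66.1824034334764 255 292 59 74
```

arm_command:
  increments:
    - [-0.1,-0.02,0,0,0,0.01]
    - [-0.23,-0.05,0,0,0,0.025]
    - [-0.36,-0.09,0,0,0,0.04]
    - [-0.49,-0.12,0,0,0,0.05]
    - [-0.608,-0.145,0,0,0,0.061]
  fingers: 1
  force: 20

```text
t: 12.48
tool_pos: [0.4727, -0.0112, 0.3271]
orientation: [-2.317, -2.12, 0.001]
force: [-0.7, 0.6, -0.3]
opening: 0.0102
gripper_force: 0.0
```

arm_command:
  increments:
    - [-0.13,-0.005,0.03,0,0,0.014]
    - [-0.26,-0.01,0.07,0,0,0.028]
    - [-0.39,-0.015,0.1,0,0,0.042]
    - [-0.52,-0.02,0.14,0,0,0.056]
    - [-0.62,-0.025,0.17,0,0,0.066]

```text
t: 13.1
tool_pos: [0.4568, -0.1342, 0.2927]
orientation: [-2.524, -1.868, 0.001]
force: [0.1, 0.6, -0.1]
opening: 0.0009
gripper_force: 0.0
```

arm_command:
  increments:
    - [0,0,0,0,0,0]
    - [0,0,0,0,0,0]
    - [0,0,0,0,0,0]
    - [0,0,0,0,0,0]
    - [0,0,0,0,0,0]

```text
t: 13.72
tool_pos: [0.4576, -0.1331, 0.2939]
orientation: [2.523, 1.872, 0.0]
force: [-0.3, 0.4, 0.0]
opening: 0.0008
gripper_force: 0.0
```

Run:
```python
from push import *
from plant import *
p,y=tgt(0,.03);inc(p,y);print(read_state()["opening"])
c=read_camera("wrist");pickle.dump(c,open("w6.pkl","wb"));t=read_camera("top")
print("pred tab top centre px",proj(c,np.r_[tgt(0,-.004)[0][:2],.1]),"pivot",proj(c,np.r_[piv,.062]),"hub",proj(c,np.r_[piv+[-.0825,.0722],.074]))
```

```text
now [ 0.4576 -0.1331  0.2939] yaw 73.15 q [-0.39 -0.13  1.95  0.    1.32 -0.1 ] t 13.725
inc [0.003, 0.008, 0.1944, 0.0001, -0.0, 0.0006]
0.0007785497478473043
pred tab top centre px [320.54636861 291.60209418] pivot [550.10573289 259.12176122] hub [434.81337003 209.5212133 ]
```

arm_command:
  increments:
    - [0,0,0.04,0,0,0]
    - [0,0.01,0.09,0,0,0]
    - [0,0.01,0.14,0,0,0]
    - [0,0.01,0.18,0,0,0]
    - [0,0.01,0.195,0,0,0]

```text
t: 14.45
tool_pos: [0.459, -0.1339, 0.2537]
orientation: [-2.523, -1.87, 0.001]
force: [0.2, -0.5, 0.1]
opening: 0.0002
gripper_force: 0.0
```

arm_command:
  increments:
    - [-0.02,0,0,0,0,0]
    - [-0.04,0,0,0,0,0]
    - [-0.06,0,0,0,0,0]
    - [-0.08,0,0,0,0,0]
    - [-0.1,0,0,0,0,0]

```text
t: 15.08
tool_pos: [0.4536, -0.1533, 0.255]
orientation: [2.524, 1.871, 0.001]
force: [0.2, 2.2, 1.3]
opening: 0.0002
gripper_force: 1.4
```

Run:
```python
from push import *
from plant import *
s=read_state();print(s["force"],s["wrist_torque"]);inc(*tgt(0,.01))
```

```text
[0.19270196 2.21783866 1.2934814 ] [ 0.32971361 -0.1911356   0.05606976]
now [ 0.4536 -0.1533  0.255 ] yaw 73.11 q [-0.43 -0.07  1.98  0.    1.24 -0.14] t 15.075
inc [0.0052, -0.0025, 0.0001, 0.0002, -0.0002, 0.0004]
```

Contact at a gap of about 10 mm, as expected. Next I'll follow the arc in 0.2 rad steps.

arm_command:
  increments:
    - [-0.036,0,0,0,0,-0.013]
    - [-0.072,0.001,0,0,0,-0.025]
    - [-0.108,0.002,0,0,0,-0.038]
    - [-0.144,0.005,0,0,0,-0.051]
    - [-0.18,0.008,0,0,0,-0.064]

```text
t: 15.7
tool_pos: [0.4449, -0.1881, 0.255]
orientation: [2.321, 2.116, 0.002]
force: [2.5, 3.3, 0.0]
opening: 0.0004
gripper_force: 1.8
```

arm_command:
  increments:
    - [-0.036,0,0,0,0,-0.013]
    - [-0.072,0.001,0,0,0,-0.025]
    - [-0.108,0.002,0,0,0,-0.038]
    - [-0.144,0.005,0,0,0,-0.051]
    - [-0.18,0.008,0,0,0,-0.064]

```text
t: 16.32
tool_pos: [0.4432, -0.2236, 0.2549]
orientation: [-2.097, -2.339, -0.003]
force: [5.2, 6.8, 1.5]
opening: 0.0004
gripper_force: 3.1
```

Run:
```python
from push import *
from plant import *
s=read_state();print(s["force"],s["wrist_torque"]);inc(*tgt(.6,.01))
```

```text
[5.24088027 6.76161263 1.49061804] [ 1.07503737 -0.80498622  0.12994179]
now [ 0.4432 -0.2236  0.2549] yaw 96.25 q [-0.57 -0.02  1.93  0.    1.23 -0.68] t 16.325
inc [-0.1761, 0.0045, -0.0006, 0.0005, -0.0005, -0.062]
```

arm_command:
  increments:
    - [-0.036,0,0,0,0,-0.013]
    - [-0.072,0.001,0,0,0,-0.025]
    - [-0.108,0.002,0,0,0,-0.038]
    - [-0.144,0.005,0,0,0,-0.051]
    - [-0.18,0.008,0,0,0,-0.064]

```text
t: 16.95
tool_pos: [0.4485, -0.2594, 0.2548]
orientation: [-1.852, -2.538, -0.002]
force: [3.0, 5.6, 1.8]
opening: 0.0007
gripper_force: 2.3
```

arm_command:
  increments:
    - [-0.036,0,0,0,0,-0.013]
    - [-0.072,0.001,0,0,0,-0.025]
    - [-0.108,0.002,0,0,0,-0.038]
    - [-0.144,0.005,0,0,0,-0.051]
    - [-0.18,0.008,0,0,0,-0.064]

```text
t: 17.58
tool_pos: [0.4608, -0.2931, 0.2547]
orientation: [-1.587, -2.71, -0.002]
force: [0.5, 6.6, 3.5]
opening: 0.0006
gripper_force: 3.0
```

arm_command:
  increments:
    - [0,0,0,0,0,0]
    - [0,0,0,0,0,0]
    - [0,0,0,0,0,0]
    - [0,0,0,0,0,0]
    - [0,0,0,0,0,0]

```text
t: 18.2
tool_pos: [0.4606, -0.2929, 0.2546]
orientation: [-1.589, -2.708, -0.002]
force: [-1.8, 5.5, 2.8]
opening: 0.0004
gripper_force: 2.9
```

Run:
```python
from push import *
from plant import *
s=read_state();print(s["force"],s["wrist_torque"]);inc(*tgt(.8,.01))
v=s["tool_pos"][:2]-piv;r=np.hypot(*v);print("phi from position",np.arctan2(-v[1],-v[0])-th+np.arctan2(.01,.18),r)
c=read_camera("side");pickle.dump(c,open("s9.pkl","wb"));t=read_camera("top");w=load("side0")
# dark pixels where the tab stood at rest, and where it should be now
for ph in(0,.8):
    u,v=proj(c,np.r_[tgt(ph,-.004)[0][:2],.08]).astype(int)
    print(ph,(u,v),"before",cv2.cvtColor(w["image"],7)[v-3:v+4,u-2:u+3].mean(),"now",cv2.cvtColor(c["image"],7)[v-3:v+4,u-2:u+3].mean())
# cup in the tray
m=brown(c,(290,380,200,270));ys,xs=np.nonzero(m);print("cup px",xs.mean(),ys.mean(),m.sum(),"pred",proj(c,[.4845,.162,.03]))
```

```text
[-1.76325119  5.51603392  2.81649105] [0.94499998 0.02633149 0.1063902 ]
now [ 0.4606 -0.2929  0.2546] yaw 119.21 q [-0.66  0.11  1.79  0.    1.24 -1.17] t 18.2
inc [0.0029, -0.0002, -0.002, 0.0001, -0.0007, 0.0019]
phi from position 0.8032407931855358 0.18020849322058263
0 (np.int64(395), np.int64(164)) before 54.885714285714286 now 196.14285714285714
0.8 (np.int64(405), np.int64(138)) before 153.82857142857142 now 124.31428571428572
cup px 350.48948106591865 233.8835904628331 713 pred [338.5801482  244.05162756]
```

Run:
```python
from h import *
from plant import *
c=load("s9");b=c["image"].astype(int);m=((b[...,0]-b[...,2]>35)&(b.sum(2)<300)).astype(np.uint8);m[:200]=0;m[275:]=0;m[:,:290]=0;m[:,390:]=0
n,l,st,ce=cv2.connectedComponentsWithStats(m);print([(st[i].tolist(),ce[i].round(1).tolist()) for i in range(1,n) if st[i][4]>20])
print(read_state()["force"])
```

```text
[]
[-0.83651597  6.12559418  3.94892448]
```

Run:
```python
from h import *
c=load("s9");b=c["image"].astype(int)
print((b[232:256,325:356,0]-b[232:256,325:356,2])[::2,::2]);print(b.sum(2)[232:256:2,325:356:2])
```

```text
[[26 28 30 26 12  8  6  8 16 25 26 25 24 17 17 14]
 [23 22 28 10  7  8  7  9  6  6  6  8 25 21 16 16]
 [23 26 17  5  7 10 10  9  9  9  9  6 13 30 23 21]
 [24 27 17  6 10  9  5  6  6  6  9  8 10 35 25 15]
 [25 25 28  8  9  6  5  4  4  4  6  9 16 39 23 21]
 [27 26 34 20  7  4  1  0  1  2  4 12 33 25 23 20]
 [27 25 20 29 23  6  1  0  0  1  9 28 31 19 22 19]
 [22 24 22 21 32 26 29 36 28 18 25 32 17 16 18 20]
 [22 23 17 17 27 28 30 33 33 34 30 25 14 11 17 19]
 [21 21 18 14 23 34 30 32 29 27 28 15 11 12 15 15]
 [21 20 21 12 13 24 25 33 34 24 15  9  9 11 16 18]
 [21 20 20 17 11 11 16 19 15 11 10 10  9 14 18 20]]
[[543 544 519 470 483 538 565 518 400 359 390 441 436 442 441 472]
 [538 506 457 469 506 538 570 565 513 460 458 517 477 458 453 447]
 [535 495 415 451 501 553 586 613 578 529 513 518 464 514 539 529]
 [506 455 381 455 552 634 663 679 667 645 594 530 456 528 595 653]
 [501 464 409 489 627 670 697 713 707 695 661 590 439 445 553 598]
 [461 466 321 484 656 701 720 728 729 722 700 612 402 415 534 560]
 [467 453 283 248 526 681 713 724 724 711 656 451 221 436 559 578]
 [506 484 385 144 165 265 371 476 449 360 247 138 202 402 531 576]
 [527 539 483 224 119 131 137 126 136 127 130 128 262 349 467 571]
 [529 533 507 300 119 106 116 127 123 138 123 203 308 335 435 556]
 [522 523 480 345 222 143 130 108  87 121 186 291 314 345 492 566]
 [538 546 524 446 338 269 191 166 183 240 291 322 321 420 555 564]]
```

The cup is upright on the tray: white interior and brown body at side-view (339,243), against a predicted (339,244). The tension arm is held at about 0.80 rad, well past the click, with roughly 6 N. I'm handing in.

```bash
python3 -c "
from plant import *
print(close_job())"
```

```text
the job is handed in; nothing more can be done
None
```

The job is handed in: the brown espresso cup stands upright on the clear half of the tray, and the fingers hold the tension arm pushed back at about 0.80 rad, past its click (0.64) and short of its stop (0.95).

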